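# Tighten the window ring of a sample cell with a pin spanner

### The job

Tighten the window of the sample cell: lift the pin spanner out of its slotted block, feel its two pins fully down into the two holes of the cell's steel retaining ring, and turn the ring clockwise until it comes up snug against its stop and the glass is pressed home. Use a light hand (the spanner may never bear on the cell with more than 40 N in all), and keep the spanner and fingers off the glass and the fingers off the cell. Then put the spanner back upright in its block, pins in the slot, and leave the bottle, jar and beaker where they stand.

Things in the scene. Friction and masses are not known exactly. Their poses are not given: they have to be found in the camera images.
- spanner_grip (a point): Centre, half-way up, of the black flat-sided handle of the loose pin spanner (about 0.16 kg), which starts upright in its block. Handle 34 mm along this x axis, 22 mm along y (grip across y), 50 mm along z (up), free all round. Below it a steel crossbar, 68 mm along x, 16 mm along y, 10 mm thick, its top 29 mm and its underside 39 mm below this point.
- spanner_pins (a point): Point midway between the tips of the spanner's two pins, 45.5 mm straight below spanner_grip, same axes. The pins point down from the crossbar's underside at x = +27 and x = -27 mm, are 5 mm in diameter with a 1 mm tapered tip, and stand out 6.5 mm. The spanner is the same turned half round.
- cell: Sample cell, fixed to the worktop: round aluminium barrel, 90 mm in diameter, rim 48 mm high, on a dark 116 mm square base with screw heads; two hose ports along +y and -y. Origin under the centre of the base, x and y along its sides, z up. In its mouth a steel retaining ring (outer diameter 72, bore 38 mm) is part-screwed down over a glass window.
- cell_top (a point): Point on the cell's axis, 50 mm up, cell's axes: level of the ring's flat face when tight (0.5 to 1.2 mm higher at the start). Two blind holes in that face, 27 mm either side of the axis: 7 mm in diameter and deep, mouths countersunk 1 mm. The ring's angle is NOT measured: the line of holes starts somewhere within 0.35 rad either way of this x axis. Find it by sliding the pins round on the face, or by sight.
- window: Round glass window under the ring's bore, 44 mm wide. Origin at its underside: 14.8 mm below cell_top when home, 0.5 to 1.2 mm higher at the start. Ring: clockwise from above tightens, 1 mm down per rad, 0.5 to 1.2 rad to its springy stop. Drag 0.2 N m (pins pressed with 5 N slide over it). Its thread is bedded in rubber: at the stop the torque climbs 0.3 to 0.4 N m per 0.1 rad (40 N on the pins is about 1 N m). It stays where left.
- block_slot (a point): Centre of the slot of the fixed aluminium spanner block, level with its top face (26 mm above the worktop). Block 92 mm along x, 40 mm along y, on a 100 by 48 mm foot; slot 75 mm along this x axis, 10 mm wide along y, 14 mm deep, mouth bevelled 1 mm. The spanner stands with its crossbar flat on the block, along x, pins hanging in the slot.
- amber_bottle: Bystander: loose amber reagent bottle with white cap, 64 mm diameter, 138 mm high, stands behind the work; origin at the centre of its foot.
- sample_jar: Bystander: loose glass sample jar with black cap, 45 mm diameter, 61 mm high, stands in front of the work; origin at the centre of its foot.
- beaker: Bystander: loose translucent plastic beaker, 96 mm diameter, 132 mm high, to the left of the work; origin at the centre of its foot.
There are look-alikes about, which are no part of the job. Leave any red look-alike of the part that bears spanner_grip alone. Leave any purple or yellow look-alike of the part that bears block_slot alone.

How it is judged:
On the way, in this order (a step that is already met when the one before it is completed fails the run):
1. both pins of the spanner are fully down in the ring's two holes (horizontal distance between spanner_pins and cell_top below 0.003 m and z of spanner_pins in the frame of cell_top below -0.0035 m and angle between spanner_pins's own z axis and vertical below 0.08 rad), for 0.1 s.
2. the ring is turned snug with the pins in its holes, the window pressed home (all of step 1 and z of window in the frame of cell_top below -0.01465 m), for 0.1 s.
At the end, for the whole second after the job is handed in: The window is home to within 0.15 mm (the ring within 0.15 rad of its stop), and the spanner stands released, at rest and upright (within 0.06 rad) in its block, pins at least 4 mm down in the slot and within 10 mm of its middle (z of window in the frame of cell_top below -0.01465 m and horizontal distance between spanner_pins and block_slot below 0.01 m and z of spanner_pins in the frame of block_slot below -0.004 m and angle between spanner_pins's own z axis and vertical below 0.06 rad and linear speed of spanner below 0.01 m/s); the robot touches nothing.
It fails at once if the spanner bears on the cell with more than 40 N (contact force between spanner and cell above 40 N).
It fails at once if the spanner or the fingers touch the glass window (contact force between any of spanner, the fingers and window above 0.5 N).
It fails at once if the fingers touch the cell (contact force between the fingers and cell above 1 N).
It fails at once if the amber bottle, the sample jar or the beaker is shifted by more than 15 mm or tipped (distance of any of amber_bottle, sample_jar, beaker from where it was at the start of the episode above 0.015 m or angle between any of amber_bottle, sample_jar, beaker's own z axis and vertical above 0.2 rad).
It also fails if it takes over 70 s, if anything falls off the work surface, if the arm or the gripper's body presses on something with over 40 N, if the wrist force passes 120 N, or if a joint passes its speed limit or range.

### The arm

A 7-joint arm with a two-finger parallel gripper is mounted at the origin on a cart in front of the work surface, level with it; the furniture and walls round the work are solid. World frame = base frame: x ahead of the robot, y to its left, z up, the work surface at z = 0. Lengths are in m, angles in rad, forces in N, time in s.
With the tool pointing down it reaches from about 0.425 to 0.95 m from the base axis. Payload 16.7 kg.
Tool frame: the origin (TCP) lies midway between the tips of the shut fingers; the grasp point (between the pads) lies 19 mm behind it; z points along the fingers, y is the line along which they close (so a half turn about z gives the same grasp; the last joint's range is limited). The gripper opens to 94 mm and grips with 3 to 60 N. Pads are 16 mm wide; open, the fingers measure 119 mm over their backs; the gripper's body (75 mm by 177 mm) begins 78 mm behind the grasp point.
Start: joints at [1.056, 0.426, 0.074, 1.606, -0.034, 1.111, -0.067], TCP at [0.241, -0.63, 0.205] pointing down, gripper open.
Joint ranges: [-2.85, 2.85], [-0.5, 2.14], [-1.23, 1.37], [0.21, 2.46], [-1.02, 4.16], [0.16, 2.05], [-2.73, 2.73]. Speed limits (rad/s): [1.89, 1.89, 2.39, 2.39, 3.01, 3.01, 3.01].

### API

Orientations are given as a rotation vector (axis times angle).
In Python, from bench import * gives the robot as it stands. The module is installed in compiled form; this text tells all that it offers.
- The arm moves only by the tool carry_out, never from a script. Its argument "increments" is a list of rows, each a list of 2 entries, a list of its own where there are three numbers: the shift along the tool's x, y, z normalised to -1 to 1, where 1 is 0.04 m, then the turn, a rotation vector about the tool's x, y, z normalised to -1 to 1, where 1 is 0.12 rad. In form: [[[dx, dy, dz], [rx, ry, rz]], ...]. A call has 1 to 5 rows; each row shifts and turns the commanded pose from where the row before left it, along the tool's axes as they then stand; what a row does not reach is not made up. A row lasts 1/8 s, in which the tool goes at most 62.5 mm and 10.7 degrees, less where a joint would pass 70% of its speed; a pose out of reach is approached as far as the arm can. A call with a number of a shift or a turn outside -1 to 1 is refused whole. A call with a gripper value outside its range is refused whole. "grip" is the opening, from 0 (shut) to 1 (fully open), set as the call begins (left out, the last holds). The fingers move at their own pace and stop on an object; the grip force is fixed at half the most. Time passes only in rows, so rows that do not move let the fingers close. It gives the time, the measured TCP pose, the force, the opening and the grip force at its end, in the units of the state.
- observe(): the state, without advancing time (a new reading comes with each control period).
- get_image(name): name is "scene" or "side" or "wrist"; returns a dict with "img" (480x640x3 uint8, red, green, blue), "K" (3x3 intrinsics, pixels), "dist" ([k1, k2, p1, p2, k3] as OpenCV has them; the pictures are not rectified), "eye" and "attitude" of the camera in the world. Camera axes: x right, y up, looking along -z (the intrinsics and any distortion apply to the point x, -y, -z); pixel columns grow to the right and rows downward; lengths in m; the calibration is good to about 2 mm. A picture is of the moment at which its call begins. There is no depth.
- close_job(): hands the job in; it is judged then, once.
The state is a dict: "t": time; "q": joint angles; "joint_velocities": joint speeds; "effort": joint torques, N m; "position": TCP position; "tool_rot": TCP orientation; "contact_force": force on the tool from outside, world axes, zero at the start; "torque": the same for the moment, N m; "grip_width": finger opening in m; "gripper_force": force on a finger pad.
Only numpy, scipy, OpenCV 4.12 (cv2) and the standard library are available. Lean on these libraries where they do the work, as an engineer would, in place of code of your own. Each camera call takes 0.05 s, during which the arm holds its last target. There are 200 camera calls.

## Working session

There is one attempt and no reset: what is moved stays moved. The work goes in short steps, Python scripts to look and compute and a tool call to move; the robot and the scene stay as the last step left them, time stands still between calls to the robot, and variables do not carry over. Pictures are saved under pics/ and viewed, at most 10 in all, crops included, and the job is handed in when it is done.

Besides the shell and the picture viewer there is one more tool, called after "Emit:" as name([rows], argument=value, ...), one row to a line, values as JSON. carry_out: Moves the arm, as the interface text tells. Scaled input: -1 to 1 covers 0.04 m each way for a shift and 0.12 rad each way for a turn. Its arguments: {"type":"object","properties":{"increments":{"type":"array","items":{"type":"array"}},"grip":{"type":"number"}},"required":["increments"]}

```bash
mkdir -p pics; cat > h.py <<'E'
from bench import *
import numpy as np, cv2
from scipy.spatial.transform import Rotation as R
def att(a):
    a=np.array(a,float)
    if a.shape==(3,3): return a
    return R.from_rotvec(a).as_matrix() if a.size==3 else R.from_quat(a).as_matrix()
def rays(g,uv):
    p=cv2.undistortPoints(np.array(uv,float).reshape(-1,1,2),np.array(g["K"],float),np.array(g["dist"],float)).reshape(-1,2)
    d=np.c_[p[:,0],-p[:,1],-np.ones(len(p))]@att(g["attitude"]).T
    return np.array(g["eye"],float),d
def onz(g,uv,z):
    e,d=rays(g,uv); return e+d*((z-e[2])/d[:,2])[:,None]
def proj(g,P):
    A=att(g["attitude"]);c=(np.array(P,float).reshape(-1,3)-np.array(g["eye"]))@A
    c=c*[1,-1,-1]
    return cv2.projectPoints(c,np.zeros(3),np.zeros(3),np.array(g["K"],float),np.array(g["dist"],float))[0].reshape(-1,2)
def save(g,n,crop=None,s=1):
    i=g["img"][...,::-1]
    if crop: x0,y0,x1,y1=crop; i=i[y0:y1,x0:x1]
    cv2.imwrite("pics/"+n,cv2.resize(i,None,fx=s,fy=s,interpolation=cv2.INTER_CUBIC))
E
python3 - <<'E'
from h import *
import pickle
s=observe();print(s)
for n in("scene","side"):
    g=get_image(n);pickle.dump(g,open(n+".pkl","wb"));save(g,n+"0.png");print(n,g["K"],g["dist"],g["eye"],g["attitude"])
E
```

```text
{'t': 0.0, 'q': array([ 1.05551669,  0.42673948,  0.07385621,  1.60661083, -0.03409928,
        1.11079776, -0.06710278]), 'joint_velocities': array([ 0.00024717, -0.00152499, -0.00084946, -0.00035209,  0.00015512,
        0.00013246, -0.00118773]), 'effort': array([ 1.36388582e-03, -9.35821724e+01,  3.66723686e+00, -4.54191399e+01,
       -4.87833959e-02,  2.02055764e-02,  9.57047450e-05]), 'position': array([ 0.24124076, -0.62994462,  0.2047691 ]), 'tool_rot': array([-3.08797747e+00, -5.71079449e-01,  5.22274920e-04]), 'contact_force': array([ 0.21464494,  0.3184159 , -0.86846272]), 'torque': array([-0.04768661,  0.00671864, -0.0114905 ]), 'gripper_force': 0.0, 'grip_width': 0.0941313964916203}
scene [[533.8300829    0.         316.63770811]
 [  0.         533.8300829  238.07130228]
 [  0.           0.           1.        ]] [-0.13863534  0.          0.          0.          0.        ] [-0.08176637  0.89547924  1.04463609] [ 0.35067287 -0.90345841 -2.24671334]
side [[491.02293687   0.         321.60821286]
 [  0.         491.02293687 243.2419175 ]
 [  0.           0.           1.        ]] [-0.01541989  0.          0.          0.          0.        ] [0.47658253 0.98033837 0.74211625] [ 0.04318358 -1.27774944 -2.75249917]
```

View pics/scene0.png

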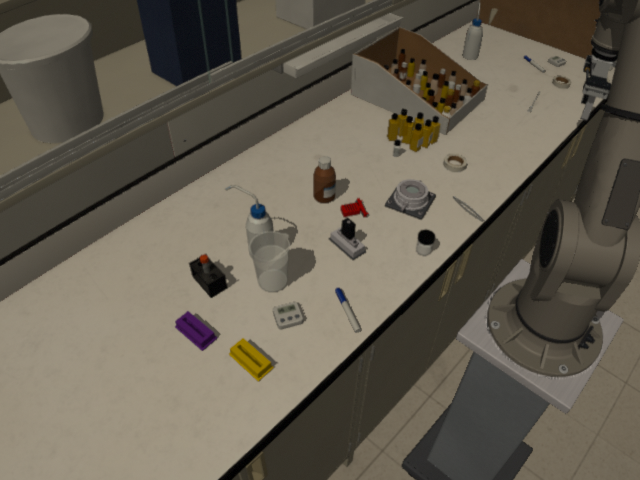

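View pics/side0.png

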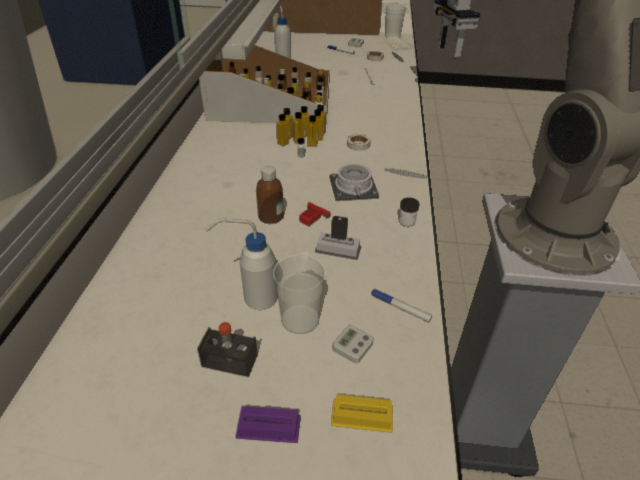

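Candidates: spanner = black handle at scene (348,228) / side (339,228), with the red look-alike lying at scene (354,208); block = aluminium at scene (348,241), look-alikes purple (195,330) and yellow (251,358); the black rack at (208,275) and the jar's black cap at (426,238) are other dark things. I pick the black handle in the grey block; the cell is at scene (410,196).

```bash
python3 - <<'E'
from h import *
import pickle
S=pickle.load(open("scene.pkl","rb"));D=pickle.load(open("side.pkl","rb"))
a=cv2.resize(S["img"][170:270,315:445,::-1],(780,600)[:2],interpolation=cv2.INTER_CUBIC)[:, :]
a=cv2.resize(S["img"][175:265,320:440,::-1],(400,300),interpolation=cv2.INTER_CUBIC)
b=cv2.resize(D["img"][155:265,305:425,::-1],(400,367),interpolation=cv2.INTER_CUBIC)
c=np.zeros((367,800,3),np.uint8);c[:300,:400]=a;c[:,400:]=b
cv2.imwrite("pics/crop1.png",c)
# rough
for n,g,uv in(("S",S,[[410,190],[348,228]]),("D",D,[[354,175],[339,228]])):
    print(n,onz(g,uv[:1],.05),onz(g,uv[1:],.065+.0))
E
```

```text
S [[ 0.4991916  -0.12316378  0.05      ]] [[0.51952451 0.12521344 0.065     ]]
D [[ 0.49807975 -0.11964111  0.05      ]] [[0.51794779 0.12680295 0.065     ]]
```

View pics/crop1.png

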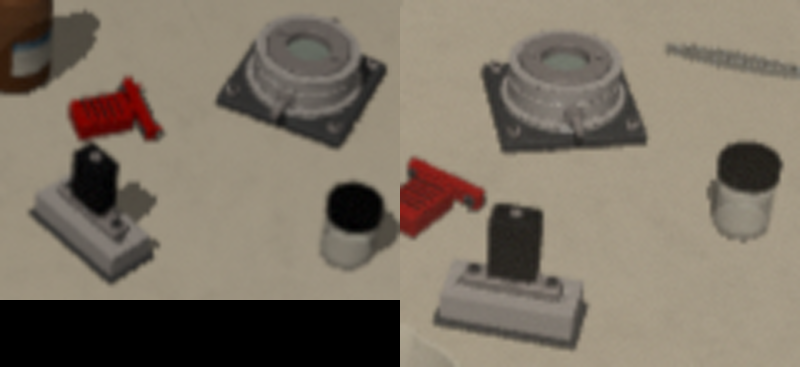

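The crop confirms the black-handled spanner standing in the grey block (crop 95,180 / 515,245) and the cell free of it. I move over the cell first and use the wrist camera.

Emit:
carry_out([
  [[0.96, -0.87, -0.25], [0, 0, 0]],
  [[0.96, -0.87, -0.25], [0, 0, 0]],
  [[0.96, -0.87, -0.25], [0, 0, 0]],
  [[0.96, -0.87, -0.25], [0, 0, 0]],
  [[0.96, -0.87, -0.25], [0, 0, 0]],
])

```text
t: 0.72
position: [0.3589, -0.3975, 0.2556]
tool_rot: [-3.089, -0.571, 0.0]
contact_force: [1.0, 0.1, -0.1]
grip_width: 0.094
gripper_force: 0.0
```

Emit:
carry_out([
  [[0.96, -0.87, -0.25], [0, 0, 0]],
  [[0.96, -0.87, -0.25], [0, 0, 0]],
  [[0.96, -0.87, -0.25], [0, 0, 0]],
  [[0.96, -0.87, -0.25], [0, 0, 0]],
  [[0, 0, 0], [0, 0, 0]],
])

```text
t: 1.35
position: [0.4539, -0.2108, 0.2961]
tool_rot: [-3.087, -0.58, -0.002]
contact_force: [-0.2, -0.3, 1.1]
grip_width: 0.094
gripper_force: 0.0
```

```bash
python3 - <<'E'
from h import *
import pickle
s=observe();print(s["t"],s["position"],s["tool_rot"],s["contact_force"])
g=get_image("wrist");pickle.dump(g,open("w1.pkl","wb"));save(g,"w1.png");print(g["K"],g["dist"],g["eye"],g["attitude"])
print(proj(g,[[.4985,-.121,.05],s["position"]]))
E
```

```text
1.35 [ 0.45389357 -0.21076914  0.29608733] [-3.08741251e+00 -5.80247233e-01 -1.94474883e-03] [-0.17628224 -0.25209125  1.0591996 ]
[[346.25695195   0.         320.49116512]
 [  0.         346.25695195 236.91726313]
 [  0.           0.           1.        ]] [-0.01959271  0.          0.          0.          0.        ] [ 0.52423945 -0.1846772   0.47558093] [-0.230187    0.15785598 -1.19232445]
[[262.89975716 144.7393539 ]
 [318.44834264 283.27220409]]
```

View pics/w1.png

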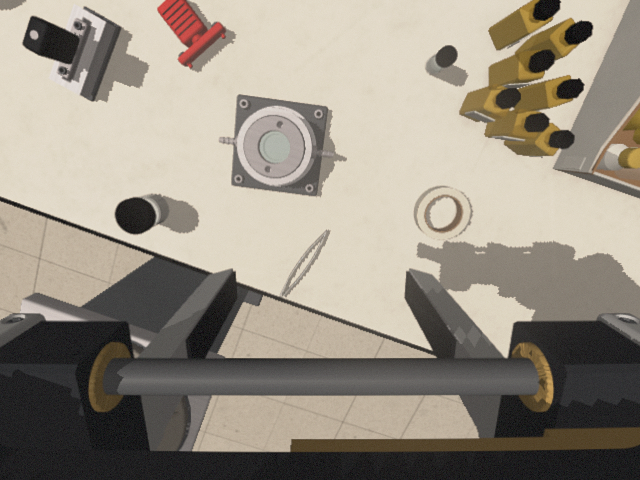

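View: cell at wrist pixel (275,147), holes seen at about (279,125) and (271,168); black spanner in grey block at (70,50), red spanner lying at (190,30). I go lower with the camera above the cell.

Emit:
carry_out([
  [[0, -0.35, 0.83], [0, 0, 0]],
  [[0, -0.35, 0.83], [0, 0, 0]],
  [[0, -0.35, 0.83], [0, 0, 0]],
  [[0, -0.35, 0.83], [0, 0, 0]],
  [[0, -0.2, 0.6], [0, 0, 0]],
])

```text
t: 2.02
position: [0.4279, -0.155, 0.1371]
tool_rot: [-3.089, -0.569, 0.002]
contact_force: [0.5, -0.1, -0.2]
grip_width: 0.0937
gripper_force: 0.0
```

Emit:
carry_out([
  [[0, 0, 0], [0, 0, 0]],
  [[0, 0, 0], [0, 0, 0]],
])

```text
t: 2.28
position: [0.4296, -0.1555, 0.1394]
tool_rot: [3.089, 0.569, 0.001]
contact_force: [-0.3, -0.7, 0.4]
grip_width: 0.0943
gripper_force: 0.0
```

```bash
python3 - <<'E'
from h import *
import pickle
s=observe();print(s["t"],s["position"],s["tool_rot"],s["contact_force"])
g=get_image("wrist");pickle.dump(g,open("w2.pkl","wb"));print(g["eye"],g["attitude"])
p=proj(g,[[.4985,-.121,.05],s["position"]]);print(p)
x,y=p[0].astype(int);x0=max(0,min(x-100,440));y0=max(0,min(y-75,330));print(x0,y0)
save(g,"w2.png",(x0,y0,x0+200,y0+150),4)
E
```

```text
2.275 [ 0.42955537 -0.15546007  0.13944628] [3.08915752e+00 5.69471311e-01 8.41837329e-04] [-0.29218236 -0.73227061  0.44020172]
[ 0.50020539 -0.12971718  0.31883256] [-0.23072895  0.15901321 -1.19918036]
[[308.82911732 141.51984455]
 [318.50124913 283.32557924]]
208 66
```

View pics/w2.png

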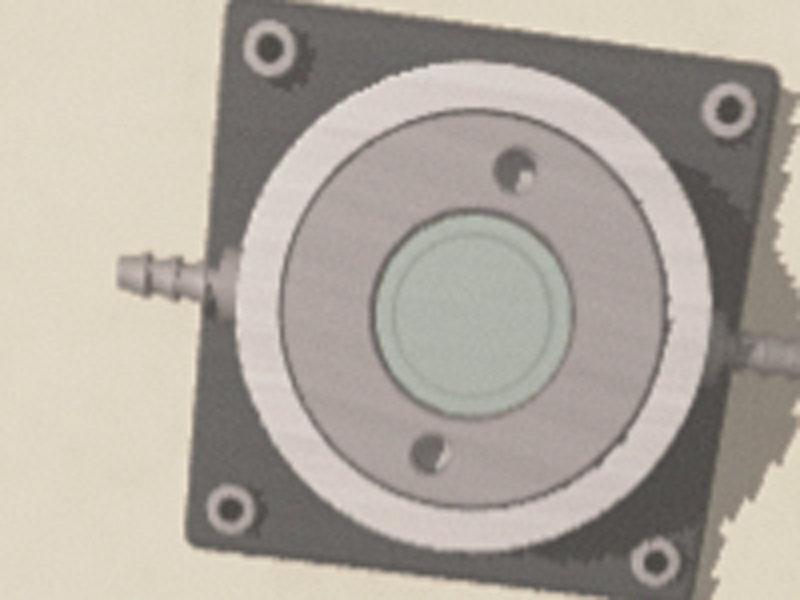

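The crop shows the ring's holes at crop (516,170) and (432,454), i.e. full pixels (337,108.5) and (316,179.5), ring centre near (326.5,143).

```bash
python3 - <<'E'
from h import *
import pickle
g=pickle.load(open("w2.pkl","rb"))
f=lambda u,v:[208+(u-1.5)/4,66+(v-1.5)/4]
P=onz(g,[f(516,170),f(431.5,454.5),f(474.5,308),f(118,272),f(825,358)],.0508)
print(P)
d=P[0]-P[1];print("len",np.linalg.norm(d),"ang",np.arctan2(d[1],d[0]),"mid",(P[0]+P[1])/2)
s=onz(g,[f(270,48),f(729,109),f(656,561),f(231,510)],.012)
print("base ctr",s.mean(0));e=s[0]-s[3]+s[1]-s[2];print("cell x ang",np.arctan2(e[1],e[0]))
# ring circle by hough
im=cv2.resize(cv2.cvtColor(g["img"],cv2.COLOR_RGB2GRAY)[66:216,208:408],None,fx=4,fy=4,interpolation=cv2.INTER_CUBIC)
for lo,hi in((90,115),(185,210),(230,255)):
    c=cv2.HoughCircles(im,cv2.HOUGH_GRADIENT_ALT,1.5,300,param1=150,param2=.5,minRadius=lo,maxRadius=hi)
    if c is not None:
        c=c[0][0];print(c,onz(g,[f(c[0],c[1])],.05 if lo>100 else .04))
S=pickle.load(open("scene.pkl","rb"));D=pickle.load(open("side.pkl","rb"))
print(proj(S,[P[2]]),proj(D,[P[2]]))
w1=pickle.load(open("w1.pkl","rb"));print(onz(w1,[[279,125],[271,168],[275,147]],.0508))
E
```

```text
[[ 0.52786029 -0.13177404  0.0508    ]
 [ 0.47409091 -0.13556123  0.0508    ]
 [ 0.50239667 -0.13347927  0.0508    ]
 [ 0.4848917  -0.06916047  0.0508    ]
 [ 0.51755263 -0.19859869  0.0508    ]]
len 0.053902587932780494 ang 0.07031782039429695 mid [ 0.5009756  -0.13366764  0.0508    ]
base ctr [ 0.50096514 -0.13400925  0.012     ]
cell x ang 0.24159338561484625
[475.5     312.      102.17506] [[ 0.50185154 -0.13408403  0.04      ]]
[468.      307.5     196.16833] [[ 0.50205344 -0.13231898  0.05      ]]
[472.5     309.      241.70534] [[ 0.50210019 -0.13320535  0.05      ]]
[[411.24044348 187.55231641]] [[352.69013077 171.81364804]]
[[ 0.52658879 -0.13145471  0.0508    ]
 [ 0.4763262  -0.13905543  0.0508    ]
 [ 0.50128609 -0.13539606  0.0508    ]]
```

```bash
python3 - <<'E'
from h import *
import pickle
w1=pickle.load(open("w1.pkl","rb"));P=onz(w1,[[64,72],[84,14],[95,98],[120,14]],.026);print(P)
for a,b in((0,1),(2,3)):
    d=P[b]-P[a];print(np.arctan2(d[1],d[0]))
D=pickle.load(open("side.pkl","rb"));S=pickle.load(open("scene.pkl","rb"))
f=lambda u,v:[305+u*.3,155+v*.3]
Q=onz(D,[f(474,270),f(554,284)],.036);print("bar ends bolts",Q)
d=Q[0]-Q[1];print(np.arctan2(d[1],d[0]),np.linalg.norm(d))
print(observe()["q"])
E
```

```text
[[0.4914007  0.13545178 0.026     ]
 [0.56203742 0.1256129  0.026     ]
 [0.47559864 0.09341429 0.026     ]
 [0.57684197 0.08580265 0.026     ]]
-0.1383979707203808
-0.07504047074470396
bar ends bolts [[0.27182728 0.08670751 0.036     ]
 [0.21865317 0.0947546  0.036     ]]
-0.15019496473770966 0.05377956208309585
[ 0.44685236  0.16218803 -0.26300672  2.13281859  0.05612276  0.85160797
 -1.05590686]
```

Emit:
carry_out([
  [[0, 0, -0.3], [0, 0, -1]],
  [[0, 0, -0.3], [0, 0, -1]],
  [[0, 0, -0.3], [0, 0, -1]],
  [[0, 0, -0.3], [0, 0, -1]],
  [[0, 0, -0.3], [0, 0, -1]],
])

```text
t: 2.95
position: [0.4297, -0.1551, 0.2002]
tool_rot: [2.779, 1.463, 0.002]
contact_force: [0.2, -0.4, 0.6]
grip_width: 0.094
gripper_force: 0.0
```

Emit:
carry_out([
  [[0, 0, 0], [0, 0, -1]],
  [[0, 0, 0], [0, 0, -1]],
  [[0, 0, 0], [0, 0, -1]],
  [[0, 0, 0], [0, 0, -1]],
  [[0, 0, 0], [0, 0, -1]],
])

```text
t: 3.58
position: [0.4297, -0.1551, 0.1998]
tool_rot: [2.222, 2.218, 0.001]
contact_force: [-0.1, -0.3, 0.3]
grip_width: 0.094
gripper_force: 0.0
```

Emit:
carry_out([
  [[0, 0, 0], [0, 0, -1]],
  [[0, 0, 0], [0, 0, -1]],
  [[0, 0, 0], [0, 0, -1]],
  [[0, 0, 0], [0, 0, -1]],
  [[0, 0, 0], [0, 0, -1]],
])

```text
t: 4.2
position: [0.4297, -0.1551, 0.1998]
tool_rot: [1.467, 2.776, 0.0]
contact_force: [0.3, 0.3, -0.7]
grip_width: 0.0938
gripper_force: 0.0
```

Emit:
carry_out([
  [[0, 0, 0], [0, 0, -1]],
  [[0, 0, 0], [0, 0, -1]],
  [[0, 0, 0], [0, 0, -1]],
  [[0, 0, 0], [0, 0, -1]],
  [[0, 0, 0], [0, 0, -1]],
])

```text
t: 4.82
position: [0.4297, -0.1551, 0.1998]
tool_rot: [0.582, 3.086, -0.001]
contact_force: [0.1, -0.5, -1.0]
grip_width: 0.094
gripper_force: 0.0
```

Emit:
carry_out([
  [[0, 0, 0], [0, 0, -1]],
  [[0, 0, 0], [0, 0, -1]],
  [[0, 0, 0], [0, 0, 0]],
])

```text
t: 5.2
position: [0.4296, -0.1551, 0.1996]
tool_rot: [0.215, 3.133, -0.001]
contact_force: [-0.5, -0.3, -0.5]
grip_width: 0.0941
gripper_force: 0.0
```

```bash
cat >> h.py <<'E'
def st():
    s=observe();M=R.from_rotvec(s["tool_rot"]).as_matrix()
    print("t %.2f"%s["t"],"p",s["position"].round(4),"yaw %.4f"%np.arctan2(M[1,0],M[0,0]),"z",M[:,2].round(4),"F",s["contact_force"].round(1),"T",s["torque"].round(2),"gw %.4f gf %.1f"%(s["grip_width"],s["gripper_force"]),"q7 %.2f"%s["q"][6])
    return s,M
E
python3 - <<'E'
from h import *
st();print(observe()["q"])
E
```

```text
t 5.20 p [ 0.4296 -0.1551  0.1996] yaw 3.0045 z [ 1.3e-03 -6.0e-04 -1.0e+00] F [-0.5 -0.3 -0.5] T [ 0.11 -0.12  0.01] gw 0.0941 gf 0.0 q7 1.59
[ 0.6298042   0.09809716 -0.44713609  2.0601241   0.05103866  0.99221273
  1.59035255]
```

Emit:
carry_out([
  [[-0.28, 0.92, 0], [0, 0, 0]],
  [[-0.28, 0.92, 0], [0, 0, 0]],
  [[-0.28, 0.92, 0], [0, 0, 0]],
  [[-0.28, 0.92, 0], [0, 0, 0]],
  [[-0.28, 0.92, 0], [0, 0, 0]],
])

```text
t: 5.82
position: [0.5105, 0.0211, 0.1993]
tool_rot: [0.22, 3.133, -0.0]
contact_force: [0.7, -0.4, 0.5]
grip_width: 0.0938
gripper_force: 0.0
```

Emit:
carry_out([
  [[-0.28, 0.92, 0], [0, 0, 0]],
  [[-0.28, 0.92, 0], [0, 0, 0]],
  [[-0.28, 0.92, 0], [0, 0, 0]],
  [[0, 0, 0], [0, 0, 0]],
  [[0, 0, 0], [0, 0, 0]],
])

```text
t: 6.45
position: [0.5579, 0.1245, 0.1988]
tool_rot: [-0.217, -3.134, 0.001]
contact_force: [-0.2, -1.4, -0.2]
grip_width: 0.0941
gripper_force: 0.0
```

```bash
python3 - <<'E'
from h import *
import pickle
s,M=st()
g=get_image("wrist");pickle.dump(g,open("w3.pkl","wb"))
p=proj(g,[[.52,.126,.05]]);print(p,g["eye"])
x,y=p[0].astype(int);x0=max(0,min(x-100,440));y0=max(0,min(y-75,330));print(x0,y0)
save(g,"w3.png",(x0,y0,x0+200,y0+150),4)
E
```

```text
t 6.45 p [0.5579 0.1245 0.1988] yaw 3.0035 z [-0.e+00 -4.e-04 -1.e+00] F [-0.2 -1.4 -0.2] T [ 0.06 -0.16 -0.04] gw 0.0941 gf 0.0 q7 0.91
[[317.94319702 185.08909939]] [0.48295547 0.1336234  0.3781719 ]
217 110
```

View pics/w3.png

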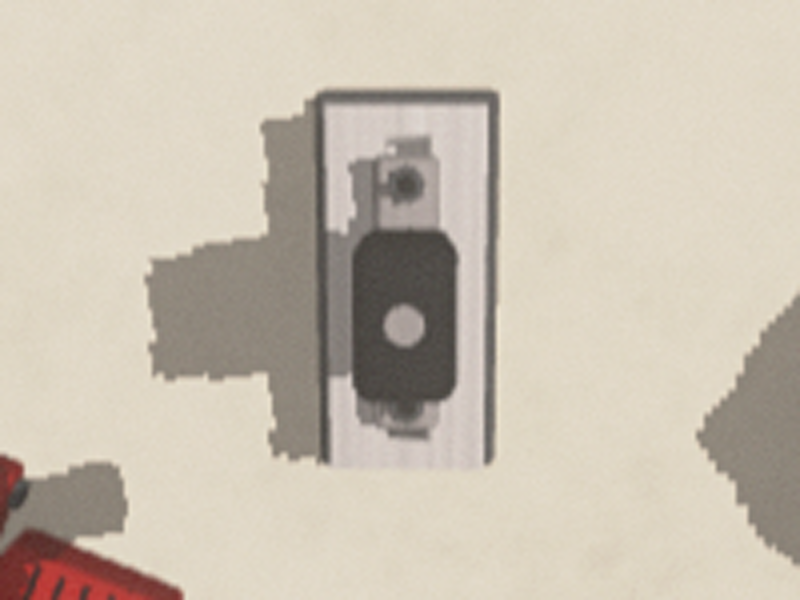

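The crop shows the handle's top centre (grey dot) at crop (404,326), block nearly aligned with the image, crossbar bolts at (406,184) and (406,407); red spanner is clear at lower left.

```bash
python3 - <<'E'
from h import *
import pickle
g=pickle.load(open("w3.pkl","rb"))
f=lambda u,v:[217+(u-1.5)/4,110+(v-1.5)/4]
print("top",onz(g,[f(404,326)],.090)); 
B=onz(g,[f(326,103),f(490,103),f(487,464),f(328,464)],.026);print(B,B.mean(0))
d=B[0]+B[1]-B[2]-B[3];print("yaw",np.arctan2(d[1],d[0]),np.linalg.norm(d)/2)
Q=onz(g,[f(406,184),f(408.5,150),f(409,433)],.036);print(Q)
s,M=st()
t=onz(g,[f(404,326)],.090)[0];print("tool-frame delta m",M.T@(np.r_[t[:2],.048]-s["position"]))
E
```

```text
top [[0.52040561 0.1259665  0.09      ]]
[[0.47205065 0.11302619 0.026     ]
 [0.47758647 0.15273265 0.026     ]
 [0.56739736 0.14067631 0.026     ]
 [0.56166882 0.09956414 0.026     ]] [0.51967582 0.12649982 0.026     ]
yaw 3.000320111557902 0.0906172938569019
[[0.49358885 0.12980551 0.036     ]
 [0.48580192 0.1315088  0.036     ]
 [0.55432326 0.12199805 0.036     ]]
t 6.50 p [0.5579 0.124  0.1988] yaw 3.0033 z [ 1.e-04 -6.e-04 -1.e+00] F [-0.4 -0.4 -0.4] T [ 0.02 -0.1   0.03] gw 0.0939 gf 0.0 q7 0.91
tool-frame delta m [ 0.03738953 -0.0031472   0.15083219]
```

Emit:
carry_out([
  [[0.47, -0.04, 0.3], [0, 0, 0]],
  [[0.47, -0.04, 0.3], [0, 0, 0]],
  [[0, 0, 0.9], [0, 0, 0]],
  [[0, 0, 0.9], [0, 0, 0]],
  [[0, 0, 0], [0, 0, 0]],
])

```text
t: 7.12
position: [0.5187, 0.1255, 0.1012]
tool_rot: [-0.216, -3.131, 0.002]
contact_force: [0.5, -0.3, 1.1]
grip_width: 0.0942
gripper_force: 0.0
```

```bash
python3 - <<'E'
from h import *
s,M=st();print(M.T@(np.r_[.5204,.1261,.048]-s["position"])/.04)
E
```

```text
t 7.12 p [0.5187 0.1255 0.1012] yaw 3.0039 z [-0.0036 -0.0011 -1.    ] F [ 0.5 -0.3  1.1] T [ 0.04 -0.18  0.01] gw 0.0942 gf 0.0 q7 0.82
[-0.04338048  0.0225617   1.33048416]
```

Emit:
carry_out([
  [[-0.04, 0.02, 0.44], [0, 0, 0]],
  [[0, 0, 0.44], [0, 0, 0]],
  [[0, 0, 0.42], [0, 0, 0]],
  [[0, 0, 0], [0, 0, 0]],
])

```text
t: 7.62
position: [0.5211, 0.1274, 0.0494]
tool_rot: [-0.213, -3.132, 0.001]
contact_force: [-0.1, -0.3, 0.1]
grip_width: 0.0936
gripper_force: 0.0
```

```bash
python3 - <<'E'
from h import *
s,M=st();print(M.T@(np.r_[.5204,.1261,.048]-s["position"])/.04)
E
```

```text
t 7.62 p [0.5211 0.1274 0.0494] yaw 3.0059 z [-2.1e-03 -3.0e-04 -1.0e+00] F [-0.1 -0.3  0.1] T [ 0.07 -0.09  0.02] gw 0.0936 gf 0.0 q7 0.76
[ 0.01201342 -0.03492357  0.0350284 ]
```

Emit:
carry_out([
  [[0.01, -0.03, 0.02], [0, 0, 0.04]],
  [[0, 0, 0], [0, 0, 0]],
])

```text
t: 7.88
position: [0.5216, 0.1264, 0.0503]
tool_rot: [0.221, 3.133, 0.0]
contact_force: [-0.1, 0.0, 0.3]
grip_width: 0.094
gripper_force: 0.0
```

Emit:
carry_out([
  [[0, 0, 0], [0, 0, 0]],
  [[0, 0, 0], [0, 0, 0]],
  [[0, 0, 0], [0, 0, 0]],
  [[0, 0, 0], [0, 0, 0]],
  [[0, 0, 0], [0, 0, 0]],
], grip=0)

```text
t: 8.5
position: [0.5213, 0.1265, 0.0499]
tool_rot: [0.221, 3.134, 0.0]
contact_force: [-0.7, 0.6, -0.5]
grip_width: 0.0477
gripper_force: 0.0
```

```bash
python3 - <<'E'
from h import *
st()
E
```

```text
t 8.50 p [0.5213 0.1265 0.0499] yaw 3.0009 z [ 0.e+00  1.e-04 -1.e+00] F [-0.7  0.6 -0.5] T [ 0.05 -0.14 -0.  ] gw 0.0477 gf 0.0 q7 0.76
```

Emit:
carry_out([
  [[0, 0, 0], [0, 0, 0]],
  [[0, 0, 0], [0, 0, 0]],
  [[0, 0, 0], [0, 0, 0]],
  [[0, 0, 0], [0, 0, 0]],
  [[0, 0, 0], [0, 0, 0]],
])

```text
t: 9.12
position: [0.5213, 0.1265, 0.0499]
tool_rot: [0.221, 3.134, 0.0]
contact_force: [0.7, 0.3, -0.3]
grip_width: 0.0217
gripper_force: 30.0
```

```bash
python3 - <<'E'
from h import *
st()
E
```

```text
t 9.12 p [0.5213 0.1265 0.0499] yaw 3.0009 z [ 0.e+00  1.e-04 -1.e+00] F [ 0.7  0.3 -0.3] T [ 0.18 -0.2   0.01] gw 0.0217 gf 30.0 q7 0.76
```

Emit:
carry_out([
  [[0, 0, -0.2], [0, 0, 0]],
  [[0, 0, -0.5], [0, 0, 0]],
  [[0, 0, -1], [0, 0, 0]],
  [[0, 0, -1], [0, 0, 0]],
  [[0, 0, -1], [0, 0, 0]],
])

```text
t: 9.75
position: [0.5212, 0.1266, 0.2007]
tool_rot: [0.22, 3.133, 0.001]
contact_force: [0.4, 0.2, -2.0]
grip_width: 0.022
gripper_force: 30.0
```

Emit:
carry_out([
  [[-0.3, -0.9, 0], [0, 0, 0]],
  [[-0.3, -0.9, 0], [0, 0, 0]],
  [[-0.3, -0.9, 0], [0, 0, 0]],
  [[-0.3, -0.9, 0], [0, 0, 0]],
  [[-0.3, -0.9, 0], [0, 0, 0]],
])

```text
t: 10.38
position: [0.5557, -0.0612, 0.1995]
tool_rot: [0.22, 3.133, 0.0]
contact_force: [1.1, 0.4, -1.8]
grip_width: 0.0219
gripper_force: 30.0
```

Emit:
carry_out([
  [[-0.3, -0.9, 0], [0, 0, 0]],
  [[-0.3, -0.9, 0], [0, 0, 0]],
  [[0, 0, 0], [0, 0, 0]],
  [[0, 0, 0], [0, 0, 0]],
])

```text
t: 10.88
position: [0.5692, -0.1342, 0.1989]
tool_rot: [0.22, 3.133, 0.001]
contact_force: [0.5, 0.2, -2.0]
grip_width: 0.0222
gripper_force: 30.0
```

```bash
python3 - <<'E'
from h import *
import pickle
s,M=st()
g=get_image("wrist");pickle.dump(g,open("w4.pkl","wb"))
p=proj(g,[[.5012,-.1337,.0508]]);print(p,g["eye"])
x,y=p[0].astype(int);x0=max(0,min(x-100,440));y0=max(0,min(y-75,330));print(x0,y0)
save(g,"w4.png",(x0,y0,x0+200,y0+150),4)
E
```

```text
t 10.88 p [ 0.5692 -0.1342  0.1989] yaw 3.0012 z [ 8.e-04  4.e-04 -1.e+00] F [ 0.5  0.2 -2. ] T [ 0.11 -0.14  0.01] gw 0.0222 gf 30.0 q7 1.39
[[311.92987887 152.78076314]] [ 0.49409977 -0.12499302  0.37818322]
211 77
```

View pics/w4.png

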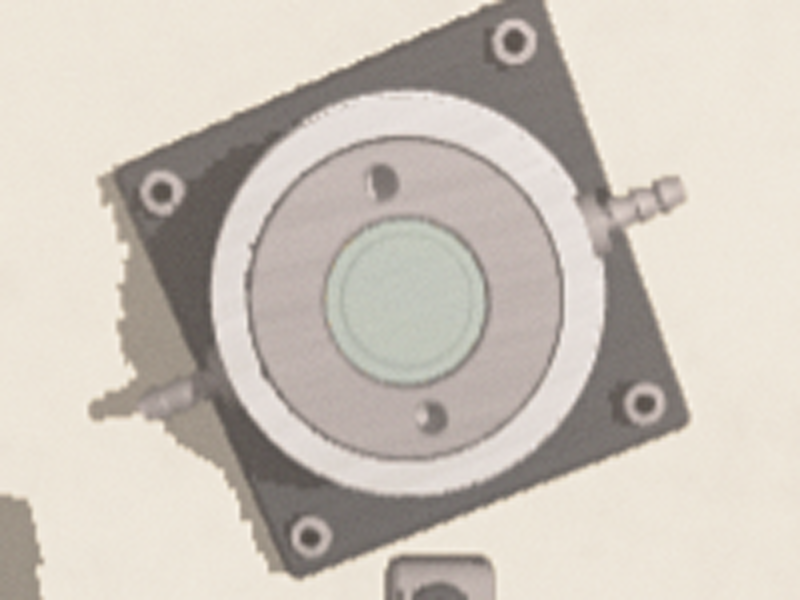

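Holes are at crop (380,182) and (431,416), ring centre (405,298); the bar's end shows at (441,556), giving the spanner's place in the grip.

```bash
python3 - <<'E'
from h import *
import pickle
g=pickle.load(open("w4.pkl","rb"))
f=lambda u,v:[211+(u-1.5)/4,77+(v-1.5)/4]
P=onz(g,[f(380,182),f(431,416),f(405,298)],.0508)
d=P[0]-P[1];print(P,"len",np.linalg.norm(d),"ang",np.arctan2(d[1],d[0]),"mid",(P[0]+P[1])/2)
s,M=st()
E=onz(g,[f(441,556)],s["position"][2]-.0139)[0]
print("bar end in tool mm",M.T@(E-s["position"])*1e3)
B=onz(g,[f(514,41),f(645,403),f(311,538),f(162,191)],.012);print("base",B.mean(0))
c=(P[0]+P[1])/2
# bars centre TCP targets
for off in (0.0009,):
    yaw=np.arctan2(d[1],d[0]); 
    t=c[:2]-off*np.array([np.cos(yaw),np.sin(yaw)])
    print("target",t,yaw,"tool delta",M.T@(np.r_[t,.095]-s["position"]),"turn rz",-(yaw-3.0012))
E
```

```text
[[ 0.47378007 -0.13538304  0.0508    ]
 [ 0.52722807 -0.13143823  0.0508    ]
 [ 0.49972643 -0.13353287  0.0508    ]] len 0.053593377157073824 ang -3.067919635890931 mid [ 0.50050407 -0.13341063  0.0508    ]
t 10.93 p [ 0.5692 -0.1338  0.1988] yaw 3.0020 z [ 8.e-04  4.e-04 -1.e+00] F [ 0.3 -0.2 -1.3] T [ 0.09 -0.12 -0.05] gw 0.0216 gf 30.0 q7 1.39
bar end in tool mm [35.94674329 -1.46047036 13.87435416]
base [ 0.5008549  -0.13383107  0.012     ]
target [ 0.50140163 -0.13334439] -3.067919635890931 tool delta [ 0.06729375 -0.00907913  0.10369979] turn rz 6.069119635890931
```

Emit:
carry_out([
  [[0.56, -0.075, 0.6], [0, 0, 0]],
  [[0.56, -0.075, 0.6], [0, 0, 0]],
  [[0.55, -0.075, 0.6], [0, 0, 0]],
  [[0, 0, 0.4], [0, 0, -0.88]],
  [[0, 0, 0.2], [0, 0, -0.88]],
])

```text
t: 11.55
position: [0.5014, -0.1332, 0.1017]
tool_rot: [0.119, -3.139, -0.0]
contact_force: [-0.2, 0.2, -0.8]
grip_width: 0.0217
gripper_force: 30.0
```

Emit:
carry_out([
  [[0, 0, 0], [0, 0, 0]],
  [[0, 0, 0], [0, 0, 0]],
])

```text
t: 11.8
position: [0.5021, -0.1339, 0.1025]
tool_rot: [-0.108, 3.139, -0.0]
contact_force: [0.1, 0.2, -1.5]
grip_width: 0.0217
gripper_force: 30.0
```

```bash
cat >> h.py <<'E'
def to(p,yaw):
    s,M=st();d=M.T@(np.array(p)-s["position"])/.04;w=(yaw-np.arctan2(M[1,0],M[0,0])+np.pi)%(2*np.pi)-np.pi
    tilt=np.cross(M[:,2],[0,0,-1.]);print("shift",d.round(3),"rz %.3f"%(-w/.12),"tilt",(M.T@tilt/.12).round(3))
E
python3 - <<'E'
from h import *
to([.5018,-.1335,.088],3.2136)
E
```

```text
t 11.80 p [ 0.5021 -0.1339  0.1025] yaw -3.0728 z [ 7.e-04 -0.e+00 -1.e+00] F [ 0.1  0.2 -1.5] T [ 0.13 -0.16  0.01] gw 0.0217 gf 30.0 q7 1.56
shift [0.008 0.011 0.363] rz -0.027 tilt [-0.001  0.006  0.   ]
```

Emit:
carry_out([
  [[0.01, 0.01, 0.2], [0, 0, -0.03]],
  [[0, 0, 0.15], [0, 0, 0]],
  [[0, 0, 0.12], [0, 0, 0]],
  [[0, 0, 0], [0, 0, 0]],
  [[0, 0, 0], [0, 0, 0]],
])

```text
t: 12.42
position: [0.5014, -0.134, 0.0832]
tool_rot: [-0.116, 3.139, 0.0]
contact_force: [-0.4, -0.6, -1.6]
grip_width: 0.0218
gripper_force: 30.0
```

Emit:
carry_out([
  [[0, 0, 0.025], [0, 0, 0]],
  [[0, 0, 0.025], [0, 0, 0]],
  [[0, 0, 0], [0, 0, 0]],
])

```text
t: 12.8
position: [0.5013, -0.134, 0.0811]
tool_rot: [0.116, -3.139, -0.0]
contact_force: [0.1, -0.5, -2.3]
grip_width: 0.0219
gripper_force: 30.0
```

```bash
python3 - <<'E'
from h import *
to([.5018,-.1335,.0765],3.2136)
E
```

```text
t 12.80 p [ 0.5013 -0.134   0.0811] yaw -3.0675 z [-0.  0. -1.] F [ 0.1 -0.5 -2.3] T [ 0.06 -0.19  0.01] gw 0.0219 gf 30.0 q7 1.54
shift [-0.012  0.012  0.114] rz 0.018 tilt [ 0. -0. -0.]
```

Emit:
carry_out([
  [[0, 0.01, 0.0125], [0, 0, 0]],
  [[0, 0, 0.0125], [0, 0, 0]],
  [[0, 0, 0], [0, 0, 0]],
])

```text
t: 13.18
position: [0.5013, -0.1336, 0.0801]
tool_rot: [0.116, -3.139, -0.0]
contact_force: [0.3, -0.6, -1.4]
grip_width: 0.022
gripper_force: 30.0
```

Emit:
carry_out([
  [[0, 0, 0.0125], [0, 0, 0]],
  [[0, 0, 0.0], [0, 0, 0]],
])

```text
t: 13.42
position: [0.5013, -0.1336, 0.0796]
tool_rot: [0.116, -3.139, -0.0]
contact_force: [-0.4, 0.2, -2.8]
grip_width: 0.0218
gripper_force: 30.0
```

Emit:
carry_out([
  [[0, 0, 0.0125], [0, 0, 0]],
  [[0, 0, 0.0125], [0, 0, 0]],
  [[0, 0, 0], [0, 0, 0]],
])

```text
t: 13.8
position: [0.5013, -0.1336, 0.0785]
tool_rot: [0.116, -3.139, -0.0]
contact_force: [-0.2, -0.1, -2.2]
grip_width: 0.0219
gripper_force: 30.0
```

Emit:
carry_out([
  [[0, 0, 0.0125], [0, 0, 0]],
  [[0, 0, 0.0125], [0, 0, 0]],
  [[0, 0, 0], [0, 0, 0]],
])

```text
t: 14.18
position: [0.5013, -0.1336, 0.0776]
tool_rot: [-0.117, 3.139, 0.0]
contact_force: [0.4, 0.0, -1.5]
grip_width: 0.022
gripper_force: 30.0
```

```bash
python3 - <<'E'
from h import *
to([.5018,-.1335,.0755],3.2136)
E
```

```text
t 14.18 p [ 0.5013 -0.1336  0.0776] yaw -3.0674 z [ 0.e+00  1.e-04 -1.e+00] F [ 0.4  0.  -1.5] T [ 0.16 -0.21 -0.02] gw 0.0220 gf 30.0 q7 1.54
shift [-0.011  0.001  0.052] rz 0.018 tilt [ 0.001  0.    -0.   ]
```

Emit:
carry_out([
  [[0, 0, 0.0125], [0, 0, 0]],
  [[0, 0, 0.0125], [0, 0, 0]],
  [[0, 0, 0], [0, 0, 0]],
])

```text
t: 14.55
position: [0.5013, -0.1336, 0.0766]
tool_rot: [-0.116, 3.139, 0.0]
contact_force: [-0.1, 0.8, -2.1]
grip_width: 0.0216
gripper_force: 30.0
```

Emit:
carry_out([
  [[0, 0, 0.0125], [0, 0, 0]],
  [[0, 0, 0.01], [0, 0, 0]],
  [[0, 0, 0], [0, 0, 0]],
])

```text
t: 14.92
position: [0.5013, -0.1336, 0.0757]
tool_rot: [0.117, -3.139, -0.0]
contact_force: [0.6, 0.7, -1.5]
grip_width: 0.0219
gripper_force: 30.0
```

```bash
python3 - <<'E'
from h import *
to([.5018,-.1335,.0755],3.2136)
E
```

```text
t 14.93 p [ 0.5013 -0.1336  0.0757] yaw -3.0674 z [-0.e+00  1.e-04 -1.e+00] F [ 0.6  0.7 -1.5] T [ 0.21 -0.2   0.04] gw 0.0219 gf 30.0 q7 1.54
shift [-0.012  0.001  0.004] rz 0.018 tilt [ 0.001 -0.     0.   ]
```

Emit:
carry_out([
  [[0, 0, 0.002], [0, 0, 0.4]],
  [[0, 0, 0.002], [0, 0, 0.4]],
  [[0, 0, 0.002], [0, 0, 0.4]],
  [[0, 0, 0.002], [0, 0, 0]],
])

```text
t: 15.42
position: [0.5014, -0.1331, 0.0754]
tool_rot: [0.108, 3.14, 0.001]
contact_force: [0.6, 4.1, 0.2]
grip_width: 0.0215
gripper_force: 30.0
```

```bash
python3 - <<'E'
from h import *
to([.5018,-.1335,.0755],3.2136)
E
```

```text
t 15.43 p [ 0.5014 -0.1331  0.0754] yaw 3.0725 z [ 1.e-04  4.e-04 -1.e+00] F [0.6 4.1 0.2] T [ 1.17 -0.2   0.18] gw 0.0215 gf 30.0 q7 1.41
shift [-0.01  -0.009 -0.002] rz -1.175 tilt [0.003 0.    0.   ]
```

Emit:
carry_out([
  [[0, 0.01, 0.002], [0, 0, 0.4]],
  [[0, 0, 0.002], [0, 0, 0.4]],
  [[0, 0, 0.002], [0, 0, 0.4]],
  [[0, 0, 0.002], [0, 0, 0.4]],
])

```text
t: 15.92
position: [0.5015, -0.1331, 0.0752]
tool_rot: [0.41, 3.115, 0.0]
contact_force: [0.2, 3.5, -0.2]
grip_width: 0.0219
gripper_force: 30.0
```

```bash
python3 - <<'E'
from h import *
to([.5018,-.1335,.0755],3.2136)
E
```

```text
t 15.93 p [ 0.5015 -0.1331  0.0752] yaw 2.8798 z [ 2.e-04  1.e-04 -1.e+00] F [ 0.2  3.5 -0.2] T [ 0.77 -0.12  0.24] gw 0.0219 gf 30.0 q7 1.24
shift [-0.011 -0.008 -0.008] rz -2.782 tilt [ 0.001  0.001 -0.   ]
```

Emit:
carry_out([
  [[0, 0.008, 0.001], [0, 0, 0.4]],
  [[0, 0, 0.001], [0, 0, 0.4]],
  [[0, 0, 0.001], [0, 0, 0.4]],
])

```text
t: 16.3
position: [0.5015, -0.133, 0.075]
tool_rot: [0.633, 3.077, -0.0]
contact_force: [-0.4, 1.1, 0.4]
grip_width: 0.0221
gripper_force: 30.0
```

```bash
python3 - <<'E'
from h import *
to([.5018,-.1335,.0755],3.2136)
E
```

```text
t 16.30 p [ 0.5015 -0.133   0.075 ] yaw 2.7356 z [ 0.e+00 -1.e-04 -1.e+00] F [-0.4  1.1  0.4] T [ 0.48 -0.05  0.22] gw 0.0221 gf 30.0 q7 1.11
shift [-0.013 -0.008 -0.012] rz -3.983 tilt [-0.001  0.001 -0.   ]
```

Emit:
carry_out([
  [[0, 0, 0], [0, 0, 0.4]],
  [[0, 0, 0.001], [0, 0, 0.4]],
  [[0, 0, 0], [0, 0, 0]],
])

```text
t: 16.68
position: [0.5015, -0.133, 0.075]
tool_rot: [0.778, 3.044, -0.0]
contact_force: [-0.7, 0.8, -0.1]
grip_width: 0.0219
gripper_force: 30.0
```

```bash
python3 - <<'E'
from h import *
st()
E
```

```text
t 16.68 p [ 0.5015 -0.133   0.075 ] yaw 2.6411 z [ 0.e+00 -2.e-04 -1.e+00] F [-0.7  0.8 -0.1] T [ 0.35 -0.09  0.17] gw 0.0219 gf 30.0 q7 1.02
```

Emit:
carry_out([
  [[0, 0, 0], [0, 0, 0.4]],
  [[0, 0, 0.001], [0, 0, 0.4]],
  [[0, 0, 0.001], [0, 0, 0.4]],
])

```text
t: 17.05
position: [0.5014, -0.133, 0.0748]
tool_rot: [-0.996, -2.98, 0.0]
contact_force: [0.1, 1.0, -0.7]
grip_width: 0.0216
gripper_force: 30.0
```

```bash
python3 - <<'E'
from h import *
st()
E
```

```text
t 17.05 p [ 0.5014 -0.133   0.0748] yaw 2.4964 z [-1.e-04 -1.e-04 -1.e+00] F [ 0.1  1.  -0.7] T [ 0.33 -0.09  0.2 ] gw 0.0216 gf 30.0 q7 0.89
```

Still only drag (0.2 N m); total 0.72 rad.

Emit:
carry_out([
  [[0, 0, 0.001], [0, 0, 0.4]],
  [[0, 0, 0.001], [0, 0, 0.4]],
  [[0, 0, 0], [0, 0, 0]],
])

```text
t: 17.42
position: [0.5014, -0.133, 0.0747]
tool_rot: [-1.136, -2.929, 0.0]
contact_force: [-0.1, 0.6, -1.0]
grip_width: 0.0217
gripper_force: 30.0
```

```bash
python3 - <<'E'
from h import *
st()
E
```

```text
t 17.43 p [ 0.5014 -0.133   0.0747] yaw 2.4017 z [-1.e-04 -2.e-04 -1.e+00] F [-0.1  0.6 -1. ] T [ 0.12 -0.06  0.2 ] gw 0.0217 gf 30.0 q7 0.81
```

Emit:
carry_out([
  [[0, 0, 0.001], [0, 0, 0.4]],
  [[0, 0, 0.001], [0, 0, 0.4]],
  [[0, 0, 0], [0, 0, 0]],
])

```text
t: 17.8
position: [0.5014, -0.133, 0.0747]
tool_rot: [1.274, 2.871, -0.0]
contact_force: [-0.9, 0.8, 1.6]
grip_width: 0.0216
gripper_force: 30.1
```

```bash
python3 - <<'E'
from h import *
st()
E
```

```text
t 17.80 p [ 0.5014 -0.133   0.0747] yaw 2.3062 z [-0.e+00 -2.e-04 -1.e+00] F [-0.9  0.8  1.6] T [0.02 0.04 0.56] gw 0.0216 gf 30.1 q7 0.72
```

Emit:
carry_out([
  [[0, 0, 0], [0, 0, 0.2]],
  [[0, 0, 0], [0, 0, 0.15]],
  [[0, 0, 0], [0, 0, 0]],
])

```text
t: 18.18
position: [0.5014, -0.133, 0.0747]
tool_rot: [-1.338, -2.843, 0.0]
contact_force: [-1.9, -1.5, 1.2]
grip_width: 0.0219
gripper_force: 30.3
```

```bash
python3 - <<'E'
from h import *
st()
E
```

```text
t 18.18 p [ 0.5014 -0.133   0.0747] yaw 2.2619 z [-1.e-04 -1.e-04 -1.e+00] F [-1.9 -1.5  1.2] T [-0.12  0.14  0.7 ] gw 0.0219 gf 30.3 q7 0.68
```

Emit:
carry_out([
  [[0, 0, -0.005], [0, 0, -0.4]],
  [[0, 0, 0], [0, 0, -0.4]],
  [[0, 0, 0], [0, 0, 0]],
])

```text
t: 18.55
position: [0.5014, -0.133, 0.0748]
tool_rot: [-1.2, -2.903, -0.0]
contact_force: [0.2, -0.2, -1.9]
grip_width: 0.0219
gripper_force: 30.1
```

```bash
python3 - <<'E'
from h import *
st()
E
```

```text
t 18.55 p [ 0.5014 -0.133   0.0748] yaw 2.3576 z [-0.e+00  2.e-04 -1.e+00] F [ 0.2 -0.2 -1.9] T [-0.05 -0.02  0.37] gw 0.0219 gf 30.1 q7 0.77
```

Emit:
carry_out([
  [[0, 0, 0], [0, 0, -0.4]],
  [[0, 0, 0], [0, 0, 0]],
])

```text
t: 18.8
position: [0.5014, -0.1329, 0.0748]
tool_rot: [-1.132, -2.931, -0.0]
contact_force: [-1.3, -0.1, -0.6]
grip_width: 0.0217
gripper_force: 30.0
```

```bash
python3 - <<'E'
from h import *
st()
E
```

```text
t 18.80 p [ 0.5014 -0.1329  0.0748] yaw 2.4045 z [-1.e-04  2.e-04 -1.e+00] F [-1.3 -0.1 -0.6] T [-0.05 -0.02  0.26] gw 0.0217 gf 30.0 q7 0.81
```

Emit:
carry_out([
  [[0, 0, 0], [0, 0, -0.3]],
  [[0, 0, 0], [0, 0, 0]],
])

```text
t: 19.05
position: [0.5014, -0.1329, 0.0748]
tool_rot: [-1.077, -2.951, -0.0]
contact_force: [-1.2, 0.5, -1.3]
grip_width: 0.0219
gripper_force: 30.0
```

```bash
python3 - <<'E'
from h import *
st()
E
```

```text
t 19.05 p [ 0.5014 -0.1329  0.0748] yaw 2.4419 z [-0.e+00  1.e-04 -1.e+00] F [-1.2  0.5 -1.3] T [-0.11 -0.02  0.13] gw 0.0219 gf 30.0 q7 0.84
```

Emit:
carry_out([
  [[0, 0, 0], [0, 0, -0.3]],
  [[0, 0, 0], [0, 0, -0.15]],
  [[0, 0, 0], [0, 0, 0]],
])

```text
t: 19.42
position: [0.5014, -0.1329, 0.0748]
tool_rot: [-0.997, -2.979, -0.0]
contact_force: [-0.5, -0.6, -0.7]
grip_width: 0.0217
gripper_force: 30.0
```

```bash
python3 - <<'E'
from h import *
st()
E
```

```text
t 19.43 p [ 0.5014 -0.1329  0.0748] yaw 2.4959 z [ 0.e+00  2.e-04 -1.e+00] F [-0.5 -0.6 -0.7] T [-0.05 -0.07  0.03] gw 0.0217 gf 30.0 q7 0.89
```

Emit:
carry_out([
  [[0, 0, -0.05], [0, 0, 0]],
  [[0, 0, -0.1], [0, 0, 0]],
  [[0, 0, -0.1], [0, 0, 0]],
])

```text
t: 19.8
position: [0.5015, -0.1329, 0.0853]
tool_rot: [0.997, 2.979, 0.0]
contact_force: [0.9, -0.6, -1.4]
grip_width: 0.0218
gripper_force: 30.0
```

```bash
python3 - <<'E'
from h import *
st()
E
```

```text
t 19.80 p [ 0.5015 -0.1329  0.0853] yaw 2.4957 z [ 2.e-04  0.e+00 -1.e+00] F [ 0.9 -0.6 -1.4] T [-0.02 -0.14  0.03] gw 0.0218 gf 30.0 q7 0.90
```

Emit:
carry_out([
  [[0, 0, -0.95], [0, 0, 0]],
  [[-0.5, 0, -0.95], [0, 0, 0]],
  [[-0.6, 0, -0.95], [0, 0, 0]],
  [[-0.6, 0, 0], [0, 0, 0]],
  [[0, 0, 0], [0, 0, 0]],
])

```text
t: 20.42
position: [0.5565, -0.1748, 0.1992]
tool_rot: [0.998, 2.978, 0.0]
contact_force: [-0.2, 1.0, -2.0]
grip_width: 0.0219
gripper_force: 30.0
```

```bash
python3 - <<'E'
from h import *
import pickle
s,M=st()
g=get_image("wrist");pickle.dump(g,open("w5.pkl","wb"))
p=proj(g,[[.5012,-.1337,.0508]]);print(p,g["eye"])
x,y=p[0].astype(int);x0=max(0,min(x-100,440));y0=max(0,min(y-65,330));print(x0,y0)
save(g,"w5.png",(x0,y0,x0+200,y0+150),4)
E
```

```text
t 20.43 p [ 0.5565 -0.1748  0.1992] yaw 2.4945 z [ 8.e-04 -1.e-04 -1.e+00] F [-0.2  1.  -2. ] T [ 0.01 -0.13  0.08] gw 0.0219 gf 30.0 q7 1.01
[[320.91833397 150.45340393]] [ 0.49598485 -0.13040513  0.37848056]
220 85
```

View pics/w5.png

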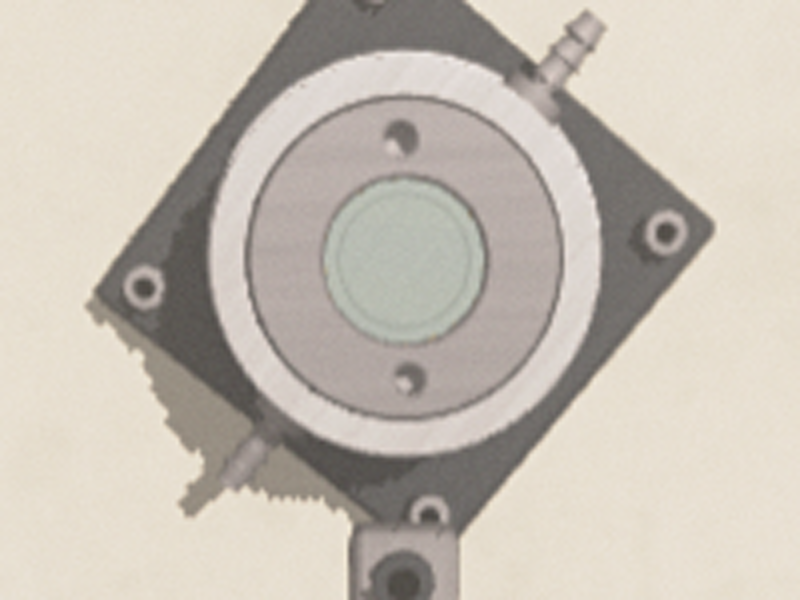

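The holes are now at crop (401,138) and (409,380), a net turn of about 0.69 rad. The torque of 0.7 N m was elastic (the rubber), so the thread is at its stop. I carry the spanner back.

Emit:
carry_out([
  [[0.87, 0.91, 0], [0, 0, 0]],
  [[0.87, 0.91, 0], [0, 0, 0]],
  [[0.87, 0.91, 0], [0, 0, 0]],
  [[0.87, 0.91, 0], [0, 0, 0]],
  [[0.87, 0.91, 0], [0, 0, 0]],
])

```text
t: 21.1
position: [0.525, 0.078, 0.1988]
tool_rot: [-0.996, -2.979, 0.001]
contact_force: [0.0, -0.3, -1.8]
grip_width: 0.0216
gripper_force: 30.0
```

Emit:
carry_out([
  [[0.87, 0.91, 0], [0, 0, 0]],
  [[0, 0, 0], [0, 0, -1]],
  [[0, 0, 0], [0, 0, -1]],
  [[0, 0, 0], [0, 0, -1]],
  [[0, 0, 0], [0, 0, -1]],
])

```text
t: 21.72
position: [0.5194, 0.1264, 0.1986]
tool_rot: [-0.253, -3.131, 0.001]
contact_force: [-0.1, -0.2, -0.6]
grip_width: 0.0219
gripper_force: 30.0
```

Emit:
carry_out([
  [[0, 0, 0], [0, 0, -0.2]],
  [[0, 0, 0], [0, 0, 0]],
])

```text
t: 21.98
position: [0.52, 0.1263, 0.1988]
tool_rot: [-0.226, -3.133, 0.0]
contact_force: [-0.2, -0.4, -1.7]
grip_width: 0.0217
gripper_force: 30.0
```

```bash
python3 - <<'E'
from h import *
to([.5213,.1265,.07],3.0009)
E
```

```text
t 21.98 p [0.52   0.1263 0.1988] yaw 2.9978 z [-3.e-04 -1.e-04 -1.e+00] F [-0.2 -0.4 -1.7] T [ 0.04 -0.17 -0.  ] gw 0.0217 gf 30.0 q7 0.91
shift [-0.031  0.011  3.22 ] rz -0.025 tilt [-0.001 -0.002 -0.   ]
```

Emit:
carry_out([
  [[-0.03, 0.01, 0.9], [0, 0, -0.02]],
  [[0, 0, 0.9], [0, 0, 0]],
  [[0, 0, 0.9], [0, 0, 0]],
  [[0, 0, 0.4], [0, 0, 0]],
  [[0, 0, 0], [0, 0, 0]],
])

```text
t: 22.6
position: [0.5213, 0.1266, 0.0745]
tool_rot: [-0.22, -3.133, 0.0]
contact_force: [0.9, -0.3, -1.3]
grip_width: 0.0218
gripper_force: 30.0
```

```bash
python3 - <<'E'
from h import *
to([.5213,.1265,.051],3.0009)
E
```

```text
t 22.60 p [0.5213 0.1266 0.0745] yaw 3.0016 z [-1.4e-03 -1.0e-04 -1.0e+00] F [ 0.9 -0.3 -1.3] T [ 0.07 -0.16  0.05] gw 0.0218 gf 30.0 q7 0.80
shift [-0.002 -0.001  0.587] rz 0.005 tilt [-0.003 -0.011 -0.   ]
```

Emit:
carry_out([
  [[0, 0, 0.2], [0, 0, 0]],
  [[0, 0, 0.15], [0, 0, 0]],
  [[0, 0, 0.12], [0, 0, 0]],
  [[0, 0, 0.08], [0, 0, 0]],
  [[0, 0, 0], [0, 0, 0]],
])

```text
t: 23.22
position: [0.5216, 0.1264, 0.0527]
tool_rot: [-0.219, -3.134, 0.0]
contact_force: [0.4, -0.2, -1.0]
grip_width: 0.0221
gripper_force: 30.0
```

```bash
python3 - <<'E'
from h import *
to([.5213,.1265,.0499],3.0009)
E
```

```text
t 23.23 p [0.5216 0.1264 0.0527] yaw 3.0021 z [-2.e-04  0.e+00 -1.e+00] F [ 0.4 -0.2 -1. ] T [ 0.1  -0.14  0.03] gw 0.0221 gf 30.0 q7 0.78
shift [0.009 0.    0.071] rz 0.010 tilt [-0.    -0.002  0.   ]
```

Emit:
carry_out([
  [[0, 0, 0.035], [0, 0, 0]],
  [[0, 0, 0.03], [0, 0, 0]],
  [[0, 0, 0], [0, 0, 0]],
  [[0, 0, 0], [0, 0, 0]],
])

```text
t: 23.72
position: [0.5217, 0.1265, 0.0503]
tool_rot: [0.219, 3.134, 0.0]
contact_force: [-0.5, 0.5, -2.3]
grip_width: 0.0221
gripper_force: 30.0
```

```bash
python3 - <<'E'
from h import *
to([.5213,.1265,.0499],3.0009)
E
```

```text
t 23.73 p [0.5217 0.1265 0.0503] yaw 3.0022 z [ 1.e-04  1.e-04 -1.e+00] F [-0.5  0.5 -2.3] T [ 0.06 -0.12  0.02] gw 0.0221 gf 30.0 q7 0.77
shift [ 0.01  -0.002  0.01 ] rz 0.011 tilt [0.001 0.    0.   ]
```

Emit:
carry_out([
  [[0, 0, 0.009], [0, 0, 0]],
  [[0, 0, 0], [0, 0, 0]],
])

```text
t: 23.98
position: [0.5217, 0.1265, 0.0499]
tool_rot: [-0.219, -3.134, -0.0]
contact_force: [0.1, 0.2, -1.1]
grip_width: 0.0222
gripper_force: 30.0
```

Emit:
carry_out([
  [[0, 0, 0], [0, 0, 0]],
  [[0, 0, 0], [0, 0, 0]],
  [[0, 0, 0], [0, 0, 0]],
  [[0, 0, 0], [0, 0, 0]],
  [[0, 0, 0], [0, 0, 0]],
], grip=1)

```text
t: 24.6
position: [0.5217, 0.1265, 0.0499]
tool_rot: [0.219, 3.134, 0.0]
contact_force: [-0.1, -0.3, 0.4]
grip_width: 0.0681
gripper_force: 0.0
```

Emit:
carry_out([
  [[0, 0, 0], [0, 0, 0]],
  [[0, 0, -0.3], [0, 0, 0]],
  [[0, 0, -0.8], [0, 0, 0]],
  [[0, 0, -1], [0, 0, 0]],
  [[0, 0, -1], [0, 0, 0]],
])

```text
t: 25.22
position: [0.5215, 0.1266, 0.176]
tool_rot: [0.218, 3.134, 0.001]
contact_force: [0.5, 0.2, -0.2]
grip_width: 0.0938
gripper_force: 0.0
```

Emit:
carry_out([
  [[-0.7, 0, -0.6], [0, 0, 0]],
  [[-0.3, 0, 0], [0, 0, 0]],
  [[0, 0, 0], [0, 0, 0]],
  [[0, 0, 0], [0, 0, 0]],
])

```text
t: 25.72
position: [0.5601, 0.1211, 0.1969]
tool_rot: [-0.218, -3.132, 0.0]
contact_force: [-0.5, -0.1, 0.2]
grip_width: 0.0944
gripper_force: 0.0
```

```bash
python3 - <<'E'
from h import *
s,M=st()
g=get_image("wrist")
p=proj(g,[[.52,.126,.05]]);x,y=p[0].astype(int);x0=max(0,min(x-100,440));y0=max(0,min(y-75,330));print(x0,y0)
a=cv2.resize(g["img"][y0:y0+150,x0:x0+200,::-1],(400,300),interpolation=cv2.INTER_CUBIC)
b=cv2.resize(get_image("side")["img"][145:265,265:425,::-1],(400,300),interpolation=cv2.INTER_CUBIC)
cv2.imwrite("pics/end.png",np.hstack([a,b]))
E
```

```text
t 25.73 p [0.5601 0.1211 0.1969] yaw 3.0027 z [-1.9e-03 -1.0e-04 -1.0e+00] F [-0.5 -0.1  0.2] T [ 0.11 -0.15  0.03] gw 0.0944 gf 0.0 q7 0.92
221 107
```

View pics/end.png

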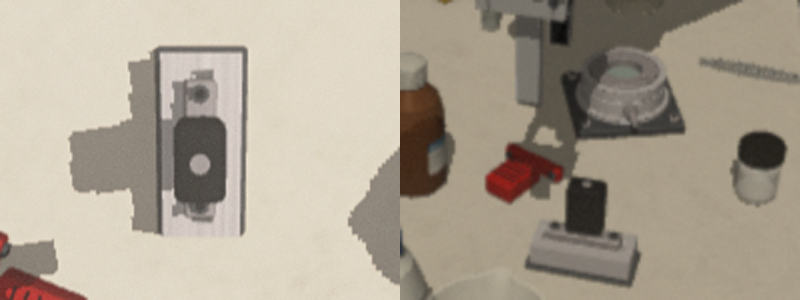

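The spanner stands upright in its block (crop 200,165 in the wrist view, 585,205 in the side view), and the bystanders are where they were. Handing in.

```bash
python3 -c "
from bench import *
print(close_job())"
```

```text
the job is handed in; nothing more can be done
None
```

The job is handed in, but no verdict came back. The ring was turned clockwise to 0.7 N m against its stop and settled about 0.69 rad from its start; I read it as home from the torque, since the window's height was not measured directly. The spanner stands upright in its block, and the bottle, jar and beaker were not touched.

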